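# Demould two castings and sort them

### The job

Draw the retaining bar of the casting mould fully back, then lift both castings out. Set the complete bracket down (do not drop or tip it) flat in the free half of the drying tray, lengthwise beside the bracket already drying and not touching it; put the short casting, whose plate is incomplete, in the scrap tub. Leave the drying bracket, the bottle, beaker, tape roll and petri dish where they are.

Things in the scene. Friction and masses are not known exactly. Their poses are not given: they have to be found in the camera images.
- mould: fixed dark steel casting mould, 204 long (x -126 to +78) x 152 wide (y) x 30 mm high; 45 mm high guide rails at both sides, x -126 to -44. Origin on the underside, midway between two cavities at y = +34 and -34 mm, each 131 (x, -65.5 to +65.5) x 53 (y), 16 mm deep, floor 14 mm above the origin. Station and yaw vary.
- retainer (a joint): slide of the retaining bar, m: 0 = fully over the castings' ends (it then covers them from x = -48 to the cavity end and prevents lifting), 0.040 = fully drawn back, along the mould's -x. Starts between 0 and 0.006; stays where left; about 3 N of friction.
- retainer_handle (a point): middle of the top edge of the bar's upright black grip. The grip is 12 thick (mould x), 60 wide (mould y) and 28 mm high above the steel bar; this point is 67 mm above the mould's underside, at mould x = -66 mm minus the slide's value, y = 0.
- bracket: the complete casting, loose, 0.12 kg or so: white plastic plate 128 (x) x 50 (y) x 14 mm with an upright rib on top, 60 long (x, -30 to +30), 12 thick (y), rib top 50 mm above the underside. Origin mid underside, z up. Starts in either mould cavity, x along the mould's x; the short one is in the other.
- bracket_rib (a point): middle of the top edge of the complete bracket's rib, 50 mm above its underside
- short_casting: the incomplete casting, loose, 0.09 kg or so: white plastic; its plate runs only from x = -64 to +22 mm (86 long), 50 wide (y), 14 mm thick; rib from x = -30 to +22, 12 thick (y), top 50 mm above the underside. Origin on the underside where the middle of a full plate would be (x = 0), z up.
- short_casting_rib (a point): middle of the top edge of the short casting's rib, at its x = -4 mm, 50 mm above its underside
- drying_tray: fixed low grey metal tray, 180 (x) x 144 (y) mm, rim 18 mm high and 4 mm thick (inside 172 x 136). Origin at the middle of the underside. Parts rest on slats whose tops are 8 mm above the origin. Its -y half holds the drying bracket; the +y half, whose middle line is y = +34 mm, is free.
- dry_bracket: an identical complete bracket (128 x 50 mm plate, rib top 50 mm above its underside), loose, already lying lengthwise in the -y half of the drying tray. Origin at the middle of the underside. Not to be moved.
- scrap_tub: fixed grey plastic open tub, inside 150 (x) x 110 (y) mm, walls 4 mm, 55 mm high, floor 4 mm thick. Origin at the middle of the underside.
- amber_bottle: brown bottle with black cap, 55 across, 112 mm tall, loose; origin under its middle. A bystander.
- beaker: clear plastic beaker, 65 across, 77 mm tall, loose; origin under its middle. A bystander.
- tape_roll: yellow roll of tape lying flat, 58 across, 19 mm tall, loose; origin under its middle. A bystander.
- petri_dish: closed petri dish, 59 across, 15 mm tall, loose; origin under its middle. A bystander.

How it is judged:
By the outcome, as a careful person would: the job done as asked, in the order asked, and still so for the second after the job is handed in, with the robot touching nothing.
It also fails if it takes over 70 s, if anything falls off the work surface, if the arm or the gripper's body presses on something with over 40 N, if the wrist force passes 120 N, or if a joint passes its speed limit or range.

### The arm

A 7-joint arm with a two-finger parallel gripper is mounted at the origin on a cart in front of the work surface, level with it; the furniture and walls round the work are solid. World frame = base frame: x ahead of the robot, y to its left, z up, the work surface at z = 0. Lengths are in m, angles in degrees, forces in N, time in s.
With the tool pointing down it reaches from about 0.425 to 0.875 m from the base axis. Payload 4.7 kg.
Tool frame: the origin (TCP) lies between the finger pads; the fingertips stand env.tip_reach ahead of it and the grasp point (between the pads) lies 2 mm behind it (env.tip_reach is the distance from the TCP to the fingertips, in m); z points along the fingers, y is the line along which they close (so a half turn about z gives the same grasp; the last joint's range is limited). The gripper opens to 87 mm and grips with 3 to 60 N. Pads are 19 mm wide; open, the fingers measure 117 mm over their backs; the gripper's body (75 mm by 190 mm) begins 51 mm behind the grasp point.
Start: joints at [0.808, 18.392, -4.016, 83.108, 1.295, 78.541, -3.26], TCP at [0.65, -0, 0.24] pointing down, gripper open.
Joint ranges: [-163.93, 163.93], [-17.29, 119.83], [-79.2, 71.16], [3.27, 140.29], [-89.18, 269.18], [5.43, 117.66], [-154.24, 154.24]. Speed limits (degrees/s): [147.25, 147.25, 180, 180, 180, 180, 180].

### API

Orientations are given as [roll, pitch, yaw] about the fixed x, y, z axes, in that order (R = Rz(yaw) Ry(pitch) Rx(roll)).
In Python, from cell import env, vision, telemetry gives the robot as it stands (env), with the cameras (vision) and the readings (telemetry).
- The arm moves only by the tool jog_arm, called after "Request:" as name([rows], argument=value, ...), one row to a line, values as JSON. Schema: {"type":"object","properties":{"plan":{"type":"array","items":{"type":"array","items":{"type":"array","items":{"type":"number"},"minItems":5,"maxItems":5},"minItems":1,"maxItems":8},"minItems":1,"maxItems":1},"force":{"type":"number"},"only":{"type":"string"},"quiet":{"type":"boolean"},"lines":{"type":"string"}},"required":["plan"],"additionalProperties":false}. plan is a list that holds a single list of rows (three levels of brackets), with 1 to 8 rows, each of 5 numbers: dx, dy, dz in m, then a turn about the tool's z in degrees, then the finger opening in m; each row is the pose to reach, as a shift and turn from the pose commanded when the call began, along the tool's axes at that moment; what a row does not reach only later rows make up. A row lasts 1/12 s, in which the tool goes at most 0.0417 m and 7.16 degrees, less where a joint would pass 70% of its speed; a pose out of reach is approached as far as the arm can. The fingers move at their own pace and stop on an object; force is the grip in N (left out, the last holds). Time passes only in rows, so rows that do not move let the fingers close. The tool returns the time, the measured TCP pose, the force, the opening and the grip force at its end. only (a regular expression) keeps the lines of the reply that match it, lines (a string "A,B") keeps lines A to B, and quiet returns only ok. Input that does not fit is refused with a message, and nothing moves.
- telemetry.get_obs(): the state, without advancing time (a new reading comes with each control period).
- vision.read_camera(name): name is "scene" or "side" or "wrist"; returns a dict with "color" (420x560x3 uint8, blue, green, red), "fx", "fy", "cx", "cy" (pixels), "world_from_camera" (4x4, takes a point from camera to world coordinates). Camera axes: x right, y down, z forward; pixel columns grow to the right and rows downward; lengths in m; the calibration is good to about 2 mm. A picture is of the moment at which its call begins. There is no depth.
- env.sign_off(): hands the job in; it is judged then, once.
The state is a dict: "time_s": time; "qpos": joint angles; "joint_velocities": joint speeds; "effort": joint torques, N m; "tool_pos": TCP position; "tool_rot": TCP orientation; "force": force on the tool from outside, world axes, zero at the start; "wrist_torque": the same for the moment, N m; "grip_width": finger opening in m; "grasp_force": force on a finger pad.
Only numpy, scipy, OpenCV 4.12 (cv2) and the standard library are available. Lean on these libraries where they do the work, as an engineer would, in place of code of your own. Each camera call takes 0.05 s, during which the arm holds its last target. There are 200 camera calls.

## Working session

There is one attempt and no reset: what is moved stays moved. The work goes in short steps, Python scripts to look and compute and a tool call to move; the robot and the scene stay as the last step left them, time stands still between calls to the robot, and variables do not carry over. Pictures are saved under pics/ and viewed, at most 10 in all, crops included, and the job is handed in when it is done.

```bash
ls; mkdir -p pics
```

Run:
```python
from cell import env, vision, telemetry
import cv2,numpy as np
print(env.tip_reach, telemetry.get_obs())
for n in ("scene","side"):
    c=vision.read_camera(n); cv2.imwrite(f"pics/{n}0.png",c["color"]); print(n,c["fx"],c["fy"],c["cx"],c["cy"],np.round(c["world_from_camera"],4).tolist())
```

```text
cell.py
pics
0.017 {'time_s': 0.0, 'qpos': array([ 0.80745126, 18.43850551, -4.01633418, 83.17335407,  1.29529323,
       78.54079564, -3.26286747]), 'joint_velocities': array([ 0.0299963 , -0.05199368, -0.06311456,  0.0375646 , -0.06583411,
       -0.06990174,  0.03678437]), 'effort': array([-2.58547143e-04, -4.91284704e+01, -4.03903294e-01, -3.12526345e+01,
       -6.40594075e-02,  4.37659642e-02,  1.61017233e-04]), 'tool_pos': array([ 6.49490118e-01, -3.74329688e-05,  2.38481436e-01]), 'tool_rot': array([-1.79892606e+02,  5.72893650e-03,  9.00002222e+01]), 'force': array([-0.20395009,  0.37192036,  0.08926905]), 'wrist_torque': array([-0.04241092, -0.0030451 , -0.0319698 ]), 'grasp_force': 0.0, 'grip_width': 0.08702911570959684}
scene 405.93260284023864 405.93260284023864 283.46981529398863 219.41075605886033 [[0.7994, -0.4649, 0.3804, 0.1251], [-0.6006, -0.6024, 0.5258, -0.6261], [-0.0153, -0.6488, -0.7608, 0.925], [0.0, 0.0, 0.0, 1.0]]
side 380.18396101201097 380.18396101201097 275.388617135539 211.27364004239485 [[-0.9498, -0.1103, 0.2928, 0.2938], [-0.3128, 0.3126, -0.8969, 0.7151], [0.0074, -0.9434, -0.3314, 0.3567], [0.0, 0.0, 0.0, 1.0]]
```

View pics/scene0.png

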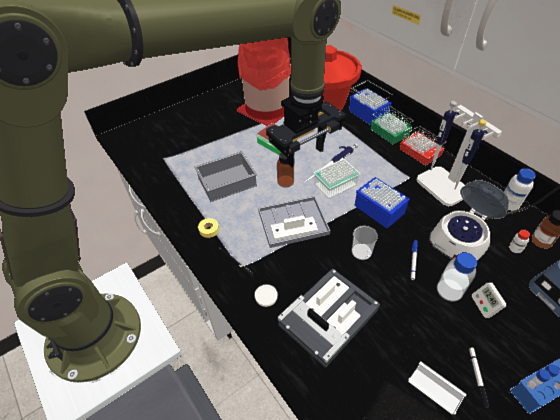

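View pics/side0.png

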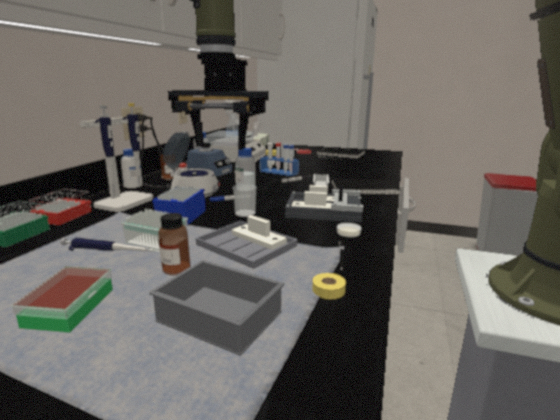

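The scene view shows the mould around (330,316), with its black grip at (317,318). The tray is at (294,222), the tub at (226,176), the bottle at (286,175), the beaker at (364,243), the tape at (208,228) and the dish at (266,295). I'll enlarge the mould and tray to get accurate points.

Run:
```python
import cv2
im=cv2.imread("pics/scene0.png")
cv2.imwrite("pics/c1.png",cv2.resize(im[262:372,270:390],None,fx=5,fy=5,interpolation=cv2.INTER_CUBIC))
cv2.imwrite("pics/c2.png",cv2.resize(im[145:255,190:340],None,fx=5,fy=5,interpolation=cv2.INTER_CUBIC))
```

```text
(no output)
```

View pics/c1.png

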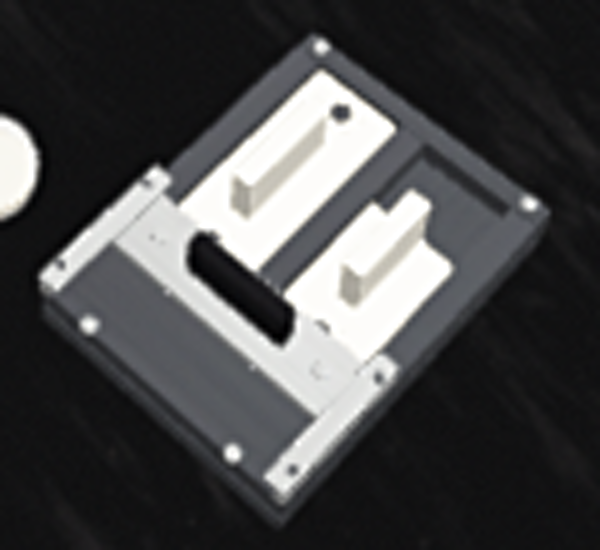

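View pics/c2.png

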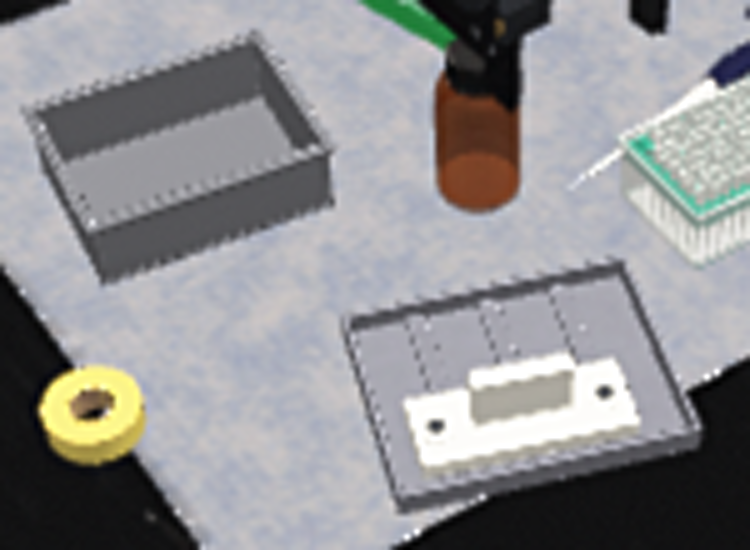

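The complete bracket is in the left (mould +y) cavity and the short casting is in the right one, with an empty cavity end near (470,190) in the crop. In the tray, the lower half holds the drying bracket and the upper half is free.

Create h.py:
```python
from cell import env, vision, telemetry
import numpy as np, cv2
from scipy.optimize import least_squares
def proj(c,P):
    T=np.linalg.inv(c["world_from_camera"]); q=np.asarray(P)@T[:3,:3].T+T[:3,3]
    return q[:,:2]/q[:,2:]*[c["fx"],c["fy"]]+[c["cx"],c["cy"]]
def back(c,uv,z):
    d=c["world_from_camera"][:3,:3]@[(uv[0]-c["cx"])/c["fx"],(uv[1]-c["cy"])/c["fy"],1]; o=c["world_from_camera"][:3,3]
    return o+d*(z-o[2])/d[2]
def w(p,L):
    L=np.asarray(L,float); a=p[2]; return np.c_[p[0]+L[:,0]*np.cos(a)-L[:,1]*np.sin(a),p[1]+L[:,0]*np.sin(a)+L[:,1]*np.cos(a),L[:,2]]
def fit(obs,p0):  # obs: list of (cam, local mm pts, uv)
    f=lambda p:np.concatenate([(proj(c,w(p,np.array(L)/1000))-uv).ravel() for c,L,uv in obs])
    r=least_squares(f,p0,loss="soft_l1"); print("pose",np.round(r.x[:2],4),"yaw",round(np.degrees(r.x[2]),2),"res",np.round(r.fun,1)); return r.x
def crop(uv,x0,y0,s): return (np.array(uv)+.5)/s-.5+[x0,y0]
```

Run:
```python
from h import *
c=vision.read_camera("scene")
m=fit([(c,[[78,76,30],[78,-76,30],[-126,76,45],[-44,76,45],[-126,-76,45],[-44,-76,45]],crop([[314,38],[549,210],[42,272],[155,168],[283,497],[397,368]],270,262,5))],[.5,-.3,0.])
t=fit([(c,[[-90,72,18],[90,72,18],[90,-72,18],[-90,-72,18]],crop([[345,318],[622,262],[702,430],[400,505]],190,145,5))],[.6,0,0.5])
b=fit([(c,[[-79,59,55],[79,59,55],[79,-59,55],[-79,-59,55]],crop([[28,108],[255,35],[332,150],[95,225]],190,145,5))],[.6,.2,0.5])
for n,uv,z in (("bottle",(478,185),0),("tape",(92,403),.019)): print(n,back(c,crop(uv,190,145,5),z))
for n,uv,z in (("dish",(265.5,294),.015),("beaker",(362,252),0),("handle L",crop((205,240),270,262,5),.067),("handle R",crop((285,308),270,262,5),.067)): print(n,back(c,uv,z))
print("handle0",w(m,[[-.066,0,.067]]),"ribs", w(m,[[0,.034,.064],[-.004,-.034,.064]]),"place",w(t,[[0,.034,.008]]))
```

```text
pose [ 0.5075 -0.3068] yaw 8.7 res [-0.2 -1.1  0.5  0.5 -0.9  0.7  0.1 -0.5 -0.1 -0.2  0.5  0.1]
pose [ 0.6008 -0.0169] yaw -21.23 res [-1.   0.3  0.4 -0.8  0.4  0.5 -0.1 -0.3]
pose [0.5381 0.2511] yaw -10.21 res [ 0.2  0.4  0.6 -0.1 -0.2 -1.3 -0.6  0.5]
bottle [0.68921893 0.13898474 0.        ]
tape [0.39102055 0.11651585 0.019     ]
dish [ 0.3937737  -0.16901775  0.015     ]
beaker [ 6.89478236e-01 -2.16530366e-01 -1.11022302e-16]
handle L [ 0.43817025 -0.29292324  0.067     ]
handle R [ 0.44536263 -0.34147458  0.067     ]
handle0 [[ 0.44221893 -0.31673007  0.067     ]] ribs [[ 0.50231906 -0.27314138  0.064     ]
 [ 0.50864708 -0.34096436  0.064     ]] place [[0.61308222 0.01482212 0.008     ]]
```

Request:
jog_arm([
  [[-0.04, -0.02, 0, -4, 0.05], [-0.08, -0.04, 0, -8.7, 0.05], [-0.15, -0.075, 0, -8.7, 0.05], [-0.29, -0.15, 0, -8.7, 0.05], [-0.29, -0.15, 0, -8.7, 0.05], [-0.29, -0.15, 0, -8.7, 0.05], [-0.29, -0.15, 0, -8.7, 0.05], [-0.29, -0.15, 0, -8.7, 0.05]],
], force=30)

```text
time_s: 0.82
tool_pos: [0.4977, -0.293, 0.2395]
tool_rot: [-180.0, 0.0, 98.6]
force: [0.5, -0.3, 0.6]
grip_width: 0.0515
grasp_force: 0.0
```

Request:
jog_arm([
  [[0, 0, 0, 0, 0.05], [0, 0, 0, 0, 0.05], [0, 0, 0, 0, 0.05]],
])

```text
time_s: 1.07
tool_pos: [0.5003, -0.2893, 0.2393]
tool_rot: [180.0, -0.1, 98.7]
force: [-0.3, 0.3, 0.1]
grip_width: 0.0501
grasp_force: 0.0
```

Run:
```python
from h import *
c=vision.read_camera("wrist");cv2.imwrite("pics/w1.png",c["color"]);o=telemetry.get_obs();print(o["tool_pos"],o["tool_rot"],c["fx"],np.round(c["world_from_camera"],3).tolist())
```

```text
[ 0.50078985 -0.28842519  0.23931477] [ 1.79984817e+02 -6.01415542e-02  9.88183373e+01] 336.1130222345375 [[0.988, 0.147, 0.04, 0.49], [0.152, -0.954, -0.258, -0.218], [0.0, 0.261, -0.965, 0.385], [0.0, 0.0, 0.0, 1.0]]
```

View pics/w1.png

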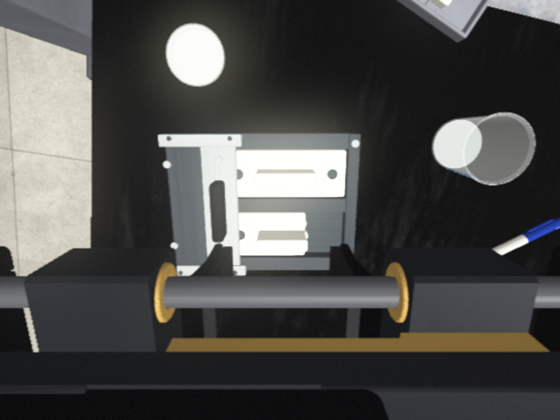

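The wrist view shows the mould's far-left corner at (360,134), the rail ends at (158,135) and (242,135), and the grip at about (218,211). The bracket plate's +x end is at u≈346 with v 150–198, and the short casting ends at about u=306.

Run:
```python
from h import *
c=vision.read_camera("wrist"); s=vision.read_camera("scene")
a=(s,[[78,76,30],[78,-76,30],[-126,76,45],[-44,76,45],[-126,-76,45],[-44,-76,45]],crop([[314,38],[549,210],[42,272],[155,168],[283,497],[397,368]],270,262,5))
b=(c,[[78,76,30],[-126,76,45],[-44,76,45],[-44,-76,45]],np.array([[360,134],[158,135],[242,135],[245,275]])-0.)
fit([b],[.5,-.3,0.15]);m=fit([a,b],[.5,-.3,0.15])
P=[[-66,0,67],[-68,0,67],[-70,0,67],[-66,30,67],[-66,-30,67],[64,59,28],[64,9,28],[30,34,64],[-30,34,64]]
print(np.round(proj(c,w(m,np.array(P)/1000)),1).tolist())
print(w(m,[[-.066,0,.067]]),w(m,[[0,.034,.064],[-.004,-.034,.064]]))
# handle pixels: dark profile along row 205..215 and white plate extents
g=cv2.cvtColor(c["color"],cv2.COLOR_BGR2GRAY)
print(g[205,198:246].tolist());print(g[170:250,217].tolist());print(g[190,335:355].tolist());print(g[140:205,335].tolist());print(g[173,225:345:3].tolist()); print(g[235,225:320:2].tolist())
```

```text
pose [ 0.5085 -0.3039] yaw 8.87 res [ 1.2  0.1 -0.3 -0.3 -1.  -0.3  0.3  1. ]
pose [ 0.5083 -0.3045] yaw 8.79 res [-0.6 -1.9  0.1 -0.4 -1.2 -0.1 -0.3 -1.3 -0.4 -1.2  0.1 -0.8  1.1  0.8
 -0.4  0.1 -1.2  0.2 -0.1  1.4]
[[218.1, 215.4], [216.1, 215.4], [214.1, 215.4], [216.6, 185.3], [219.6, 244.2], [346.2, 151.3], [343.8, 197.9], [316.6, 180.7], [254.4, 180.7]]
[[ 0.44305622 -0.31454044  0.067     ]] [[ 0.50308912 -0.2708592   0.064     ]
 [ 0.50952163 -0.33867234  0.064     ]]
[122, 123, 122, 121, 137, 195, 232, 237, 238, 237, 218, 152, 88, 77, 79, 82, 84, 84, 88, 85, 89, 86, 89, 86, 83, 87, 135, 219, 242, 243, 243, 242, 241, 243, 243, 244, 243, 241, 232, 196, 160, 148, 146, 148, 148, 149, 152, 151]
[238, 238, 239, 239, 239, 239, 240, 239, 241, 238, 206, 120, 80, 82, 83, 85, 87, 90, 88, 90, 90, 89, 91, 88, 90, 89, 91, 90, 89, 89, 91, 88, 88, 89, 87, 85, 87, 87, 85, 85, 86, 86, 85, 85, 84, 83, 85, 83, 82, 82, 81, 82, 81, 83, 80, 82, 81, 80, 77, 77, 78, 77, 78, 77, 76, 75, 76, 74, 74, 75, 73, 73, 84, 107, 76, 59, 58, 59, 58, 58]
[255, 255, 255, 255, 255, 255, 255, 255, 241, 129, 83, 103, 114, 119, 119, 118, 121, 116, 118, 117]
[129, 130, 130, 131, 129, 131, 132, 132, 130, 138, 187, 242, 255, 255, 255, 255, 255, 255, 255, 255, 255, 255, 255, 255, 255, 254, 255, 255, 255, 255, 255, 222, 158, 133, 130, 131, 144, 173, 228, 255, 255, 255, 255, 255, 255, 255, 255, 255, 255, 255, 255, 255, 255, 255, 255, 255, 255, 211, 97, 101, 123, 127, 129, 127, 127]
[242, 241, 242, 239, 157, 147, 255, 255, 255, 255, 239, 213, 215, 216, 215, 217, 218, 217, 218, 215, 217, 217, 215, 215, 215, 215, 214, 212, 213, 208, 254, 255, 254, 255, 178, 132, 133, 194, 255, 255]
[182, 242, 241, 241, 243, 243, 235, 152, 133, 142, 252, 255, 254, 254, 255, 255, 228, 191, 193, 192, 192, 194, 193, 193, 193, 192, 192, 192, 192, 190, 191, 189, 190, 189, 189, 188, 188, 187, 188, 192, 250, 179, 123, 123, 121, 123, 120, 119]
```

Add to h.py:
```python
def shift(x,y,z,yaw=None):
    o=telemetry.get_obs(); t=np.radians(o["tool_rot"][2]); d=np.array([x,y,z])-o["tool_pos"]
    # tool x=(c,s,0), y=(s,-c,0), z=down ; turn about tool z is minus world yaw
    print("tool shift",np.round([d[0]*np.cos(t)+d[1]*np.sin(t),d[0]*np.sin(t)-d[1]*np.cos(t),-d[2]],4),"turn",None if yaw is None else round(-((yaw-o["tool_rot"][2]+90)%180-90),2),"now",np.round(o["tool_pos"],4),round(o["tool_rot"][2],2))
```

```bash
python3 -c "
from h import *
shift(.443,-.315,.062,98.8)"
```

```text
tool shift [-0.0176 -0.0615  0.1774] turn 0.08 now [ 0.501  -0.2881  0.2394] 98.88
```

Request:
jog_arm([
  [[-0.0176, -0.0615, 0.06, 0, 0.05], [-0.0176, -0.0615, 0.06, 0, 0.05], [-0.0176, -0.0615, 0.10, 0, 0.05], [-0.0176, -0.0615, 0.14, 0, 0.05], [-0.0176, -0.0615, 0.165, 0, 0.05], [-0.0176, -0.0615, 0.1774, 0, 0.05], [-0.0176, -0.0615, 0.1774, 0, 0.05], [-0.0176, -0.0615, 0.1774, 0, 0.05]],
], force=30)

```text
time_s: 1.88
tool_pos: [0.4429, -0.3163, 0.0627]
tool_rot: [180.0, 0.0, 98.8]
force: [0.0, -0.6, 0.4]
grip_width: 0.0499
grasp_force: 0.0
```

Request:
jog_arm([
  [[0, 0, 0, 0, 0], [0, 0, 0, 0, 0], [0, 0, 0, 0, 0], [0, 0, 0, 0, 0], [0, 0, 0, 0, 0]],
])

```text
time_s: 2.3
tool_pos: [0.4423, -0.317, 0.063]
tool_rot: [179.9, 0.1, 98.7]
force: [-1.0, 0.8, -0.4]
grip_width: 0.0246
grasp_force: 0.0
```

```bash
python3 -c "
from h import *
shift(.443,-.315,.062,98.8)"
```

```text
tool shift [0.0019 0.001  0.001 ] turn -0.1 now [ 0.4423 -0.317   0.063 ] 98.7
```

Request:
jog_arm([
  [[0, 0, 0, 0, 0], [0, 0, 0, 0, 0], [0, 0, 0, 0, 0], [0, 0, 0, 0, 0], [0, 0, 0, 0, 0]],
])

```text
time_s: 2.72
tool_pos: [0.4415, -0.3169, 0.0623]
tool_rot: [-180.0, -0.0, 98.7]
force: [-2.7, 0.4, 4.1]
grip_width: 0.0118
grasp_force: 30.0
```

Request:
jog_arm([
  [[0, -0.005, 0, 0, 0], [0, -0.01, 0, 0, 0], [0, -0.015, 0, 0, 0], [0, -0.02, 0, 0, 0], [0, -0.025, 0, 0, 0], [0, -0.03, 0, 0, 0], [0, -0.035, 0, 0, 0], [0, -0.038, 0, 0, 0]],
])

```text
time_s: 3.38
tool_pos: [0.4037, -0.3228, 0.0623]
tool_rot: [180.0, 0.0, 98.7]
force: [3.5, -0.7, 0.1]
grip_width: 0.0118
grasp_force: 30.0
```

Request:
jog_arm([
  [[0, -0.002, 0, 0, 0], [0, -0.003, 0, 0, 0], [0, -0.004, 0, 0, 0], [0, -0.004, 0, 0, 0], [0, -0.004, 0, 0, 0]],
])

```text
time_s: 3.8
tool_pos: [0.4025, -0.3229, 0.0624]
tool_rot: [179.8, 0.1, 98.8]
force: [8.6, -1.0, -2.8]
grip_width: 0.0116
grasp_force: 30.0
```

Request:
jog_arm([
  [[0, 0.003, 0, 0, 0], [0, 0.003, 0, 0, 0.04], [0, 0.003, 0, 0, 0.04], [0, 0.003, 0, 0, 0.04], [0, 0.003, 0, 0, 0.04], [0, 0.003, -0.03, 0, 0.04], [0, 0.003, -0.06, 0, 0.04], [0, 0.003, -0.07, 0, 0.04]],
])

```text
time_s: 4.47
tool_pos: [0.4047, -0.3238, 0.1358]
tool_rot: [179.8, 0.2, 98.7]
force: [0.7, -0.3, 0.7]
grip_width: 0.0388
grasp_force: 0.0
```

Request:
jog_arm([
  [[0, 0, 0, 7, 0.04], [0, 0, 0, 14, 0.04], [0.01, 0.02, 0, 21, 0.04], [0.02, 0.05, 0, 28, 0.04], [0.035, 0.08, 0, 35, 0.04], [0.035, 0.11, 0, 42, 0.04], [0.035, 0.11, 0, 49, 0.04], [0.035, 0.11, 0, 56, 0.04]],
])

```text
time_s: 5.13
tool_pos: [0.5082, -0.2696, 0.1313]
tool_rot: [-179.9, 0.0, 42.6]
force: [-0.8, -0.2, -0.8]
grip_width: 0.0399
grasp_force: 0.0
```

Request:
jog_arm([
  [[0, 0, 0, 7, 0.04], [0, 0, 0, 14, 0.04], [0, 0, 0, 21, 0.04], [0, 0, 0, 28, 0.04], [0, 0, 0, 34, 0.04], [0, 0, 0, 34, 0.04], [0, 0, 0, 34, 0.04]],
])

```text
time_s: 5.72
tool_pos: [0.5064, -0.2712, 0.1318]
tool_rot: [-180.0, 0.0, 8.9]
force: [0.3, -0.1, 0.8]
grip_width: 0.0401
grasp_force: 0.0
```

```bash
python3 -c "
from h import *
shift(.5023,-.2714,.05,8.8); print(telemetry.get_obs()['qpos'])
c=vision.read_camera('wrist');cv2.imwrite('pics/w2.png',c['color'])"
```

```text
tool shift [-0.0041 -0.0005  0.0818] turn 0.07 now [ 0.5064 -0.2712  0.1318] 8.87
[ 14.19755552  13.72696859  12.9596494  102.16622518  -3.37042282
  64.52624253 -52.87681844]
```

View pics/w2.png

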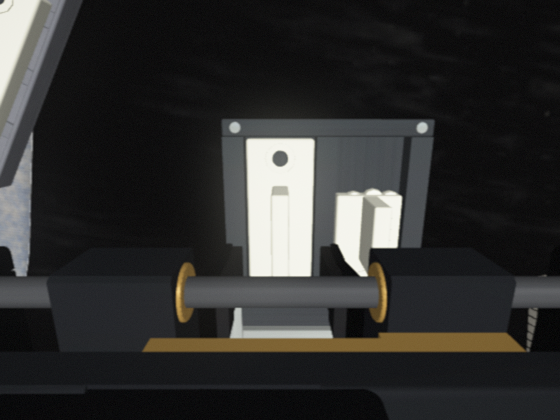

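The fingers straddle the bracket rib. The rib spans u 272–289 and the plate spans u 246–315, both centred on the tool at about 281.

Request:
jog_arm([
  [[-0.004, 0, 0.03, 0, 0.04], [-0.004, 0, 0.06, 0, 0.04], [-0.004, 0, 0.078, 0, 0.04], [-0.004, 0, 0.082, 0, 0.04], [-0.004, 0, 0.082, 0, 0.04], [-0.004, 0, 0.082, 0, 0.02], [-0.004, 0, 0.082, 0, 0], [-0.004, 0, 0.082, 0, 0]],
], force=30)

```text
time_s: 6.43
tool_pos: [0.5038, -0.2724, 0.0514]
tool_rot: [179.9, -0.1, 8.7]
force: [0.4, -0.2, 0.5]
grip_width: 0.0275
grasp_force: 0.0
```

Request:
jog_arm([
  [[0, 0, 0, 0, 0], [0, 0, 0, 0, 0], [0, 0, 0, 0, 0], [0, 0, 0, 0, 0], [0, 0, 0, 0, 0]],
])

```text
time_s: 6.85
tool_pos: [0.5032, -0.272, 0.0507]
tool_rot: [180.0, -0.0, 8.7]
force: [-0.1, 0.8, 3.5]
grip_width: 0.0118
grasp_force: 30.0
```

Request:
jog_arm([
  [[0, 0, -0.005, 0, 0], [0, 0, -0.015, 0, 0], [0, 0, -0.03, 0, 0], [0, 0, -0.05, 0, 0], [0, 0, -0.075, 0, 0], [0, 0, -0.10, 0, 0], [0, 0, -0.12, 0, 0], [0, 0, -0.13, 0, 0]],
])

```text
time_s: 7.52
tool_pos: [0.5039, -0.2728, 0.1837]
tool_rot: [179.9, -0.2, 8.7]
force: [0.7, -0.0, -0.8]
grip_width: 0.0121
grasp_force: 30.0
```

```bash
python3 -c "
from h import *
shift(.60,-.05,.18,-21.2)"
```

```text
tool shift [ 0.1287 -0.2058  0.0037] turn 29.88 now [ 0.5039 -0.2728  0.1837] 8.68
```

Request:
jog_arm([
  [[0.012, -0.018, 0, 5, 0], [0.03, -0.05, 0, 10, 0], [0.05, -0.08, 0, 15, 0], [0.07, -0.115, 0, 20, 0], [0.092, -0.147, 0, 25, 0], [0.11, -0.178, 0, 30, 0], [0.122, -0.195, 0, 30, 0], [0.128, -0.206, 0, 30, 0]],
])

```text
time_s: 8.18
tool_pos: [0.5988, -0.0446, 0.1795]
tool_rot: [-179.9, 0.1, -21.0]
force: [-0.5, -0.0, -1.2]
grip_width: 0.012
grasp_force: 30.0
```

Request:
jog_arm([
  [[0, 0, 0, 0, 0], [0, 0, 0, 0, 0]],
])

```text
time_s: 8.35
tool_pos: [0.5976, -0.0501, 0.1797]
tool_rot: [179.9, 0.0, -21.3]
force: [0.3, -0.2, -2.1]
grip_width: 0.0119
grasp_force: 30.0
```

Run:
```python
from h import *
shift(.613,.015,.15,-21.2)
o=telemetry.get_obs();print(o["force"],o["grip_width"])
a=vision.read_camera("wrist")["color"];b=vision.read_camera("scene")["color"]
cv2.imwrite("pics/w3.png",a);cv2.imwrite("pics/s3.png",b)
```

```text
tool shift [-0.0092 -0.0662  0.0297] turn -0.09 now [ 0.5976 -0.0501  0.1797] -21.29
[ 0.2959766  -0.22662081 -2.13110806] 0.011881113232159153
```

View pics/w3.png

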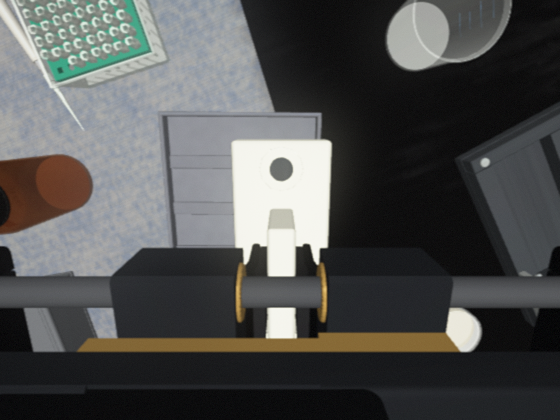

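The bracket hangs level and square, with its far plate edge running from (232,141) to (331,141). The tray's far rim corners are at (160,113) and (321,114), and the bottle is well to the left.

Run:
```python
from h import *
c=vision.read_camera("wrist");s=vision.read_camera("scene")
a=(s,[[-90,72,18],[90,72,18],[90,-72,18],[-90,-72,18]],crop([[345,318],[622,262],[702,430],[400,505]],190,145,5))
b=(c,[[90,72,18],[90,-72,18]],np.array([[160,113],[321,114.]]))
fit([b],[.6,0,-.37]);t=fit([a,b],[.6,0,-.37])
l=back(c,(232,141),.157);r=back(c,(331,141),.157);print(l,r,np.linalg.norm(l-r),np.degrees(np.arctan2((l-r)[1],(l-r)[0]))-90)
th=t[2];m=(l+r)/2;print("bracket centre",m-.064*np.array([np.cos(th),np.sin(th),0]),telemetry.get_obs()["tool_pos"])
p=w(t,[[0,.034,0]])[0];print("place",p)
g=cv2.cvtColor(s["color"],cv2.COLOR_BGR2GRAY)
# dry bracket plate top corners in scene crop: (405,398),(625,360),(638,425),(425,468)
fit([(s,[[-64,25,22],[64,25,22],[64,-25,22],[-64,-25,8]],crop([[405,398],[625,360],[638,420],[425,470]],190,145,5))],[.59,-.05,-.37])
```

```text
pose [ 0.5996 -0.014 ] yaw -21.78 res [-1.6  0.1  1.6  0. ]
pose [ 0.5994 -0.0151] yaw -21.54 res [-1.6  0.  -0.1 -0.9 -0.4  0.5 -1.  -0.5 -0.8  0.1  2.4 -0.7]
[ 0.66428091 -0.05186133  0.157     ] [ 0.6465032  -0.09706825  0.157     ] 0.048576874705222234 -21.46733586072577
bracket centre [ 0.59586164 -0.05096735  0.157     ] [ 0.59756595 -0.05176094  0.18023196]
place [0.6119097  0.01651642 0.        ]
pose [ 0.5862 -0.0414] yaw -25.58 res [ 0.3 -1.1 -0.8 -0.4  0.9  0.5 -0.4  0.8]
```

```bash
python3 -c "
from h import *
shift(.6135,.018,.07,-21.5)"
```

```text
tool shift [-0.0108 -0.0707  0.1102] turn -0.01 now [ 0.5976 -0.0518  0.1802] -21.51
```

Request:
jog_arm([
  [[-0.004, -0.025, 0, 0, 0], [-0.008, -0.05, 0, 0, 0], [-0.0108, -0.0707, 0.02, 0, 0], [-0.0108, -0.0707, 0.05, 0, 0], [-0.0108, -0.0707, 0.075, 0, 0], [-0.0108, -0.0707, 0.095, 0, 0], [-0.0108, -0.0707, 0.106, 0, 0], [-0.0108, -0.0707, 0.1102, 0, 0]],
])

```text
time_s: 9.22
tool_pos: [0.6123, 0.0193, 0.0679]
tool_rot: [179.9, 0.2, -21.4]
force: [-0.2, 0.7, -1.5]
grip_width: 0.0121
grasp_force: 30.0
```

Request:
jog_arm([
  [[0, 0, 0, 0, 0], [0, 0, 0, 0, 0]],
])

```text
time_s: 9.38
tool_pos: [0.6147, 0.0202, 0.0712]
tool_rot: [-180.0, -0.1, -21.4]
force: [0.7, -0.2, -2.1]
grip_width: 0.0115
grasp_force: 30.0
```

```bash
python3 -c "
from h import *
shift(.6135,.018,.0455,-21.5)
b=vision.read_camera('side');cv2.imwrite('pics/d4.png',cv2.resize(b['color'][160:300,120:320],None,fx=4,fy=4))"
```

```text
tool shift [-0.0003  0.0025  0.0257] turn 0.14 now [0.6147 0.0202 0.0712] -21.36
```

View pics/d4.png

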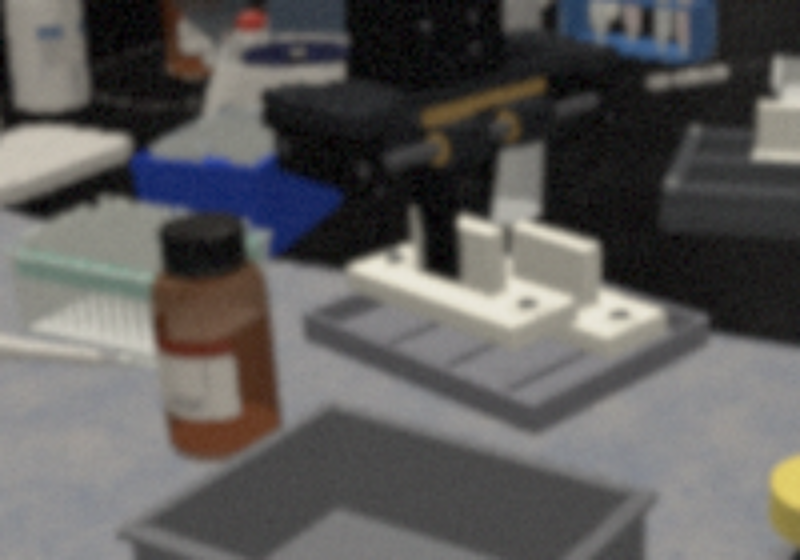

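The side view shows the held bracket hovering level over the free half, parallel to the drying bracket. The bottle is clear of the gripper.

Request:
jog_arm([
  [[0, 0.001, 0.008, 0, 0], [0, 0.001, 0.015, 0, 0], [0, 0.001, 0.019, 0, 0], [0, 0.001, 0.021, 0, 0], [0, 0.001, 0.022, 0, 0], [0, 0.001, 0.022, 0, 0], [0, 0.001, 0.022, 0, 0]],
])

```text
time_s: 10.02
tool_pos: [0.6136, 0.0199, 0.0481]
tool_rot: [-180.0, -0.0, -21.3]
force: [0.1, 0.6, -1.0]
grip_width: 0.0117
grasp_force: 30.0
```

Request:
jog_arm([
  [[0, 0, 0.001, 0, 0], [0, 0, 0.002, 0, 0], [0, 0, 0.002, 0, 0]],
])

```text
time_s: 10.27
tool_pos: [0.6134, 0.0199, 0.0459]
tool_rot: [180.0, -0.0, -21.3]
force: [-0.6, -0.6, -1.2]
grip_width: 0.0119
grasp_force: 30.0
```

Request:
jog_arm([
  [[0, 0, 0.001, 0, 0], [0, 0, 0.0015, 0, 0], [0, 0, 0.0015, 0, 0]],
])

```text
time_s: 10.52
tool_pos: [0.6136, 0.0199, 0.0448]
tool_rot: [-180.0, -0.0, -21.3]
force: [-1.3, 0.1, 0.0]
grip_width: 0.0118
grasp_force: 30.0
```

Request:
jog_arm([
  [[0, 0, 0.0007, 0, 0], [0, 0, 0.0007, 0, 0], [0, 0, 0.0007, 0, 0]],
])

```text
time_s: 10.77
tool_pos: [0.6136, 0.0199, 0.0447]
tool_rot: [-180.0, -0.0, -21.3]
force: [-2.8, -0.5, 6.1]
grip_width: 0.0121
grasp_force: 30.0
```

Request:
jog_arm([
  [[0, 0, 0.0005, 0, 0], [0, 0, 0.0005, 0, 0]],
])

```text
time_s: 10.93
tool_pos: [0.6136, 0.0199, 0.0447]
tool_rot: [-180.0, -0.0, -21.3]
force: [-4.0, -0.5, 7.7]
grip_width: 0.0116
grasp_force: 30.0
```

Contact is confirmed at the expected height, so I'm releasing and rising.

Request:
jog_arm([
  [[0, 0, 0, 0, 0.02], [0, 0, 0, 0, 0.03], [0, 0, 0, 0, 0.032], [0, 0, 0, 0, 0.032], [0, 0, 0, 0, 0.032], [0, 0, 0, 0, 0.032]],
])

```text
time_s: 11.43
tool_pos: [0.6134, 0.0198, 0.0431]
tool_rot: [180.0, 0.0, -21.3]
force: [-0.1, 0.2, -0.1]
grip_width: 0.0315
grasp_force: 0.0
```

Request:
jog_arm([
  [[0, 0, -0.01, 0, 0.032], [0, 0, -0.03, 0, 0.032], [0, 0, -0.06, 0, 0.032], [0, 0, -0.09, 0, 0.032], [0, 0, -0.11, 0, 0.032], [0, 0, -0.12, 0, 0.032]],
])

```text
time_s: 11.93
tool_pos: [0.6154, 0.0199, 0.1678]
tool_rot: [-179.8, -0.3, -21.3]
force: [0.4, 0.0, -0.0]
grip_width: 0.0322
grasp_force: 0.0
```

```bash
python3 -c "
from h import *
b=vision.read_camera('scene');cv2.imwrite('pics/s5.png',cv2.resize(b['color'][145:255,190:340],None,fx=5,fy=5))
shift(.510,-.339,.15,8.8)"
```

```text
tool shift [0.0319 0.3729 0.0183] turn -30.1 now [0.6157 0.02   0.1683] -21.3
```

View pics/s5.png

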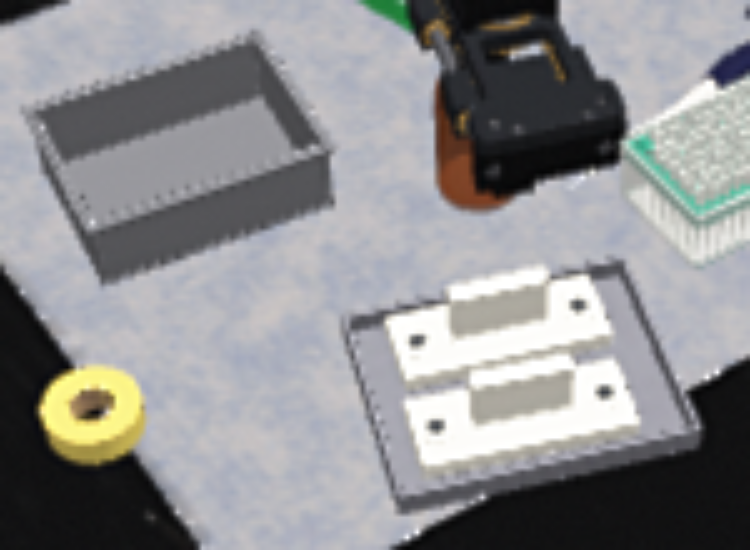

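The scene view shows the bracket flat in the upper half of the tray, with a clear strip between it and the drying bracket, which hasn't moved. Next is the short casting.

Request:
jog_arm([
  [[0.003, 0.04, 0, -5, 0.04], [0.007, 0.08, 0, -10, 0.04], [0.01, 0.12, 0, -15, 0.04], [0.014, 0.16, 0, -20, 0.04], [0.017, 0.20, 0, -25, 0.04], [0.02, 0.24, 0, -30, 0.04], [0.024, 0.28, 0, -30, 0.04], [0.027, 0.32, 0, -30, 0.04]],
])

```text
time_s: 12.65
tool_pos: [0.5209, -0.2895, 0.162]
tool_rot: [-179.9, 0.1, 8.7]
force: [2.0, -1.4, -0.2]
grip_width: 0.0404
grasp_force: 0.0
```

```bash
python3 -c "
from h import *
shift(.5017,-.341,.13,8.8)"
```

```text
tool shift [-0.0268  0.048   0.032 ] turn -0.08 now [ 0.5209 -0.2895  0.162 ] 8.72
```

Request:
jog_arm([
  [[-0.013, 0.024, 0.01, 0, 0.04], [-0.026, 0.047, 0.02, 0, 0.04], [-0.026, 0.047, 0.03, 0, 0.04], [-0.026, 0.047, 0.03, 0, 0.04], [-0.026, 0.047, 0.03, 0, 0.04]],
])

```text
time_s: 13.07
tool_pos: [0.5033, -0.337, 0.1317]
tool_rot: [-179.8, 0.1, 8.7]
force: [0.3, 0.2, 0.5]
grip_width: 0.0397
grasp_force: 0.0
```

Run:
```python
from h import *
P=[];
for i in range(3):
    c=vision.read_camera("wrist");P.append(telemetry.get_obs()["tool_pos"])
cv2.imwrite("pics/w6.png",c["color"]);print(np.array(P));shift(.5017,-.341,.05,8.8)
```

```text
[[ 0.50427599 -0.33669113  0.13257943]
 [ 0.50479431 -0.3366605   0.13322701]
 [ 0.5049863  -0.33682201  0.13362088]]
tool shift [-0.0039  0.0036  0.0836] turn 0.06 now [ 0.505  -0.3368  0.1336] 8.86
```

View pics/w6.png

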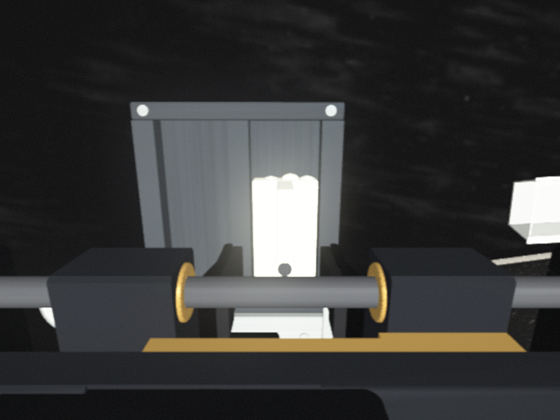

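The fingers straddle the short casting: its plate spans u 252–318, about 4 px right of the tool, which agrees with the computed 3.6 mm shift.

Request:
jog_arm([
  [[-0.004, 0.0036, 0.03, 0, 0.04], [-0.004, 0.0036, 0.06, 0, 0.04], [-0.004, 0.0036, 0.078, 0, 0.04], [-0.004, 0.0036, 0.083, 0, 0.04], [-0.004, 0.0036, 0.083, 0, 0.04], [-0.004, 0.0036, 0.083, 0, 0.02], [-0.004, 0.0036, 0.083, 0, 0], [-0.004, 0.0036, 0.083, 0, 0]],
], force=30)

```text
time_s: 13.88
tool_pos: [0.5017, -0.3432, 0.0521]
tool_rot: [179.9, -0.2, 8.7]
force: [-0.5, -1.1, 0.3]
grip_width: 0.0273
grasp_force: 0.0
```

Request:
jog_arm([
  [[0, 0, 0, 0, 0], [0, 0, 0, 0, 0], [0, 0, 0, 0, 0], [0, 0, 0, 0, 0], [0, 0, 0, 0, 0], [0, 0, 0, 0, 0]],
])

```text
time_s: 14.38
tool_pos: [0.5008, -0.3416, 0.051]
tool_rot: [-179.9, -0.0, 8.7]
force: [-1.4, 4.1, 6.1]
grip_width: 0.0114
grasp_force: 30.0
```

Request:
jog_arm([
  [[0, 0, -0.005, 0, 0], [0, 0, -0.015, 0, 0], [0, 0, -0.03, 0, 0], [0, 0, -0.05, 0, 0], [0, 0, -0.075, 0, 0], [0, 0, -0.10, 0, 0], [0, 0, -0.125, 0, 0], [0, 0, -0.14, 0, 0]],
])

```text
time_s: 15.05
tool_pos: [0.5011, -0.3442, 0.1943]
tool_rot: [179.8, -0.2, 8.6]
force: [0.2, -0.6, -0.8]
grip_width: 0.0116
grasp_force: 30.0
```

```bash
python3 -c "
from h import *
shift(.5455,.2495,.19,-10.2)"
```

```text
tool shift [ 0.1331 -0.5803  0.0043] turn 18.85 now [ 0.5011 -0.3442  0.1943] 8.65
```

Request:
jog_arm([
  [[0.006, -0.025, 0, 2, 0], [0.013, -0.058, 0, 4, 0], [0.021, -0.093, 0, 7, 0], [0.03, -0.13, 0, 10, 0], [0.038, -0.167, 0, 13, 0], [0.047, -0.204, 0, 16, 0], [0.055, -0.241, 0, 19, 0], [0.064, -0.278, 0, 19, 0]],
])

```text
time_s: 15.72
tool_pos: [0.5217, -0.0573, 0.1914]
tool_rot: [180.0, -0.1, -10.5]
force: [1.0, 0.8, -1.2]
grip_width: 0.0116
grasp_force: 30.0
```

```bash
python3 -c "
from h import *
shift(.5455,.2495,.19,-10.2)"
```

```text
tool shift [-0.0324 -0.306   0.0014] turn -0.29 now [ 0.5217 -0.0573  0.1914] -10.49
```

Request:
jog_arm([
  [[-0.004, -0.038, 0, 0, 0], [-0.008, -0.076, 0, 0, 0], [-0.012, -0.115, 0, 0, 0], [-0.016, -0.154, 0, 0, 0], [-0.02, -0.193, 0, 0, 0], [-0.024, -0.232, 0, 0, 0], [-0.028, -0.265, 0, 0, 0], [-0.031, -0.29, 0, 0, 0]],
])

```text
time_s: 16.38
tool_pos: [0.5429, 0.2361, 0.1911]
tool_rot: [-179.9, -0.1, -10.2]
force: [1.0, -0.8, -1.2]
grip_width: 0.0118
grasp_force: 30.0
```

Request:
jog_arm([
  [[0, 0, 0, 0, 0], [0, 0, 0, 0, 0], [0, 0, 0, 0, 0]],
])

```text
time_s: 16.63
tool_pos: [0.5436, 0.2312, 0.1906]
tool_rot: [179.9, -0.1, -10.4]
force: [0.8, -0.4, -0.9]
grip_width: 0.0116
grasp_force: 30.0
```

```bash
python3 -c "
from h import *
shift(.5455,.2495,.05,-10.2)"
```

```text
tool shift [-0.0014 -0.0183  0.1406] turn -0.18 now [0.5436 0.2312 0.1906] -10.38
```

Request:
jog_arm([
  [[-0.001, -0.018, 0.01, 0, 0], [-0.001, -0.018, 0.03, 0, 0], [-0.001, -0.018, 0.06, 0, 0], [-0.001, -0.018, 0.09, 0, 0], [-0.001, -0.018, 0.115, 0, 0], [-0.001, -0.018, 0.133, 0, 0], [-0.001, -0.018, 0.14, 0, 0], [-0.001, -0.018, 0.141, 0, 0]],
])

```text
time_s: 17.3
tool_pos: [0.5447, 0.248, 0.0478]
tool_rot: [179.8, 0.1, -10.5]
force: [-0.3, 0.5, -0.7]
grip_width: 0.0118
grasp_force: 30.0
```

Request:
jog_arm([
  [[0, 0, 0, 0, 0], [0, 0, 0.004, 0, 0], [0, 0, 0.006, 0, 0], [0, 0, 0.0075, 0, 0], [0, 0, 0.0075, 0, 0], [0, 0, 0.0075, 0, 0]],
])

```text
time_s: 17.8
tool_pos: [0.5453, 0.2507, 0.0421]
tool_rot: [-180.0, -0.0, -10.3]
force: [0.1, -0.0, -0.9]
grip_width: 0.0115
grasp_force: 30.0
```

Request:
jog_arm([
  [[0, 0, 0.001, 0, 0], [0, 0, 0.0015, 0, 0], [0, 0, 0.0015, 0, 0]],
])

```text
time_s: 18.05
tool_pos: [0.5455, 0.2508, 0.0411]
tool_rot: [-180.0, -0.0, -10.3]
force: [-2.0, -0.9, 3.5]
grip_width: 0.0119
grasp_force: 30.0
```

Request:
jog_arm([
  [[0, 0, 0, 0, 0.02], [0, 0, 0, 0, 0.03], [0, 0, 0, 0, 0.034], [0, 0, 0, 0, 0.034], [0, 0, 0, 0, 0.034], [0, 0, 0, 0, 0.034]],
])

```text
time_s: 18.55
tool_pos: [0.5451, 0.2505, 0.0401]
tool_rot: [180.0, 0.0, -10.3]
force: [-0.5, 0.0, -0.6]
grip_width: 0.0334
grasp_force: 0.0
```

Request:
jog_arm([
  [[0, 0, -0.01, 0, 0.034], [0, 0, -0.03, 0, 0.034], [0, 0, -0.06, 0, 0.034], [0, 0, -0.1, 0, 0.034], [0, 0, -0.13, 0, 0.034], [0, 0, -0.15, 0, 0.034], [0, 0, -0.15, 0, 0.034], [0, 0, -0.15, 0, 0.034]],
])

```text
time_s: 19.22
tool_pos: [0.546, 0.2511, 0.1925]
tool_rot: [-179.9, -0.2, -10.3]
force: [-0.6, -0.0, -0.7]
grip_width: 0.0339
grasp_force: 0.0
```

Run:
```python
from h import *
s=vision.read_camera("scene");im=s["color"];old=cv2.imread("pics/scene0.png")
d=cv2.absdiff(im,old).max(2)
for n,(x,y,r) in dict(dish=(266,295,14),beaker=(364,243,18),tape=(208,228,13),bottle=(286,182,8)).items(): 
    q=d[y-r:y+r,x-r:x+r]; print(n,(q>40).mean().round(3))
# dry bracket: compare with s5 time; white pixels in tray and tub; slide: white bar
g=cv2.cvtColor(im,cv2.COLOR_BGR2GRAY); print("drybr diff",(d[222:240,272:318]>40).mean().round(3))
print("new white in tub",(((g>200)&(cv2.cvtColor(old,cv2.COLOR_BGR2GRAY)<190))[155:202,197:256]).sum())
print("white in cavities",((g>235)&(cv2.cvtColor(old,cv2.COLOR_BGR2GRAY)>235))[275:330,310:360].sum())
p5=cv2.resize(cv2.imread("pics/s5.png"),(150,110),interpolation=cv2.INTER_AREA);q=cv2.absdiff(p5,im[145:255,190:340]).max(2);print("tray since placing",(q[55:105,70:150]>50).mean())
# handle top predicted at slide .040 and .036
m=[.5075,-.305,np.radians(8.8)]
for sl in (.036,.040): print(sl,np.round(proj(s,w(m,[[-.066-sl,.03,.067],[-.066-sl,-.03,.067]])),1).tolist())
b=(g<45).astype(np.uint8)[290:335,290:345];n,l,st,ce=cv2.connectedComponentsWithStats(b);print([(t[:2]+[290,290],t[2:]) for t in st[1:] if 60<t[4]<400])
```

```text
dish 0.0
beaker 0.0
tape 0.0
bottle 0.0
drybr diff 0.0
new white in tub 200
white in cavities 0
tray since placing 0.0005
0.036 [[297.9, 317.6], [317.6, 334.7]]
0.04 [[296.7, 318.7], [316.4, 335.9]]
[(array([290, 290]), array([ 19,  14, 129], dtype=int32)), (array([297, 320]), array([ 20,  15, 132], dtype=int32))]
```

The tub, tray and bystanders check out. One last check is that the bar didn't creep back on release, measured by sub-pixel registration of the grip against the first picture.

Run:
```python
from h import *
s=vision.read_camera("scene")
old=cv2.cvtColor(cv2.imread("pics/scene0.png"),cv2.COLOR_BGR2GRAY);g=cv2.cvtColor(s["color"],cv2.COLOR_BGR2GRAY)
m=[.5075,-.305,np.radians(8.8)]
H=lambda sl:proj(s,w(m,[[-.066-sl,0,.053]]))[0]
x0,y0,x1,y1=300,304,336,338
tmpl=old[y0:y1,x0:x1]; mask=np.zeros_like(g); 
cv2.fillConvexPoly(mask,np.int32(proj(s,w(m,[[-.08,.038,.05],[-.05,.038,.05],[-.05,-.038,.05],[-.08,-.038,.05]]))),255)
f=lambda d:((cv2.warpAffine(g,np.float32([[1,0,d[0]],[0,1,d[1]]]),(560,420),flags=cv2.INTER_CUBIC|cv2.WARP_INVERSE_MAP).astype(float)-old)[mask>0])/255
for st in (.034,.038,.042):
    r=least_squares(f,H(st)-H(0),diff_step=.02,loss="soft_l1"); print(r.x,r.cost)
for a in (.032,.034,.036,.038,.040): print(a,H(a)-H(0))
```

```text
[-10.80180697  11.02631081] 9.955338451287133
[-10.84983698  11.02219574] 9.971561327835492
[-10.81622093  11.03621138] 9.955338451287133
0.032 [-9.18251382  9.22851759]
0.034 [-9.76597512  9.81490199]
0.036 [-10.35058028  10.40243598]
0.038 [-10.93633265  10.99112293]
0.04 [-11.52323563  11.58096625]
```

Measured travel is about 37.9 mm from a start of 0–6 mm, so the bar may be about 2 mm short. I'll push the grip gently against its stop with closed fingers.

```bash
python3 -c "
from h import *
shift(.4285,-.317,.19,8.8)"
```

```text
tool shift [-1.270e-02  5.789e-01 -5.000e-04] turn -19.1 now [0.5445 0.2503 0.1895] -10.3
```

Request:
jog_arm([
  [[0, 0.02, 0, -2, 0], [0, 0.05, 0, -5, 0], [0, 0.09, 0, -8, 0], [0, 0.13, 0, -11, 0], [0, 0.17, 0, -14, 0], [0, 0.21, 0, -17, 0], [-0.003, 0.25, 0, -19, 0], [-0.006, 0.29, 0, -19, 0]],
])

```text
time_s: 19.98
tool_pos: [0.4856, -0.0355, 0.1886]
tool_rot: [-180.0, 0.2, 8.8]
force: [0.4, 0.0, -0.0]
grip_width: 0.0008
grasp_force: 0.0
```

Request:
jog_arm([
  [[0, 0.04, 0, 0, 0], [0, 0.08, 0, 0, 0], [0, 0.12, 0, 0, 0], [0, 0.16, 0, 0, 0], [0, 0.2, 0, 0, 0], [0, 0.24, 0, 0, 0], [0, 0.26, 0, 0, 0], [0, 0.27, 0, 0, 0]],
])

```text
time_s: 20.65
tool_pos: [0.5263, -0.3046, 0.1882]
tool_rot: [180.0, 0.2, 8.4]
force: [-0.9, 0.2, -0.0]
grip_width: 0.0006
grasp_force: 0.0
```

Request:
jog_arm([
  [[0, 0, 0, 0, 0], [0, 0, 0, 0, 0], [0, 0, 0, 0, 0]],
])

```text
time_s: 20.9
tool_pos: [0.5285, -0.2977, 0.1896]
tool_rot: [-179.9, 0.0, 8.9]
force: [-0.2, 0.9, -0.3]
grip_width: 0.0002
grasp_force: 0.0
```

```bash
python3 -c "
from h import *
shift(.4285,-.317,.064,8.8)"
```

```text
tool shift [-0.1018  0.0036  0.1256] turn 0.07 now [ 0.5285 -0.2977  0.1896] 8.87
```

Request:
jog_arm([
  [[-0.03, 0.003, 0, 0, 0], [-0.065, 0.003, 0, 0, 0], [-0.1, 0.0036, 0, 0, 0], [-0.1018, 0.0036, 0, 0, 0], [-0.1018, 0.0036, 0, 0, 0], [-0.1018, 0.0036, 0, 0, 0]],
])

```text
time_s: 21.4
tool_pos: [0.4294, -0.3177, 0.1908]
tool_rot: [-180.0, -0.1, 8.8]
force: [0.7, -0.1, -0.2]
grip_width: 0.0003
grasp_force: 0.0
```

```bash
python3 -c "
from h import *
shift(.4285,-.317,.063,8.8)"
```

```text
tool shift [-0.0007 -0.0008  0.1278] turn 0.05 now [ 0.4294 -0.3177  0.1908] 8.85
```

Request:
jog_arm([
  [[0, 0, 0.03, 0, 0], [0, 0, 0.065, 0, 0], [0, 0, 0.095, 0, 0], [0, 0, 0.115, 0, 0], [0, 0, 0.125, 0, 0], [0, 0, 0.127, 0, 0], [0, 0, 0.127, 0, 0]],
])

```text
time_s: 21.98
tool_pos: [0.4292, -0.3188, 0.0633]
tool_rot: [-180.0, 0.0, 8.8]
force: [0.5, 0.2, 0.6]
grip_width: 0.0003
grasp_force: 0.0
```

Request:
jog_arm([
  [[-0.002, 0, 0, 0, 0], [-0.004, 0, 0, 0, 0], [-0.006, 0, 0, 0, 0], [-0.008, 0, 0, 0, 0], [-0.008, 0, 0, 0, 0], [-0.008, 0, 0, 0, 0]],
])

```text
time_s: 22.48
tool_pos: [0.4203, -0.321, 0.0637]
tool_rot: [180.0, -0.0, 8.7]
force: [0.1, 0.3, 0.4]
grip_width: 0.0007
grasp_force: 0.0
```

Request:
jog_arm([
  [[-0.001, 0, 0, 0, 0], [-0.002, 0, 0, 0, 0], [-0.003, 0, 0, 0, 0], [-0.003, 0, 0, 0, 0], [-0.003, 0, 0, 0, 0]],
])

```text
time_s: 22.9
tool_pos: [0.4195, -0.3209, 0.0637]
tool_rot: [179.9, -0.2, 8.8]
force: [5.4, 0.7, -2.8]
grip_width: 0.0005
grasp_force: 2.7
```

Request:
jog_arm([
  [[-0.001, 0, 0, 0, 0], [-0.002, 0, 0, 0, 0], [-0.003, 0, 0, 0, 0], [-0.003, 0, 0, 0, 0], [-0.003, 0, 0, 0, 0]],
])

```text
time_s: 23.32
tool_pos: [0.4193, -0.3209, 0.0638]
tool_rot: [179.8, -0.5, 8.8]
force: [11.7, 0.4, -7.6]
grip_width: 0.0006
grasp_force: 5.9
```

Request:
jog_arm([
  [[-0.001, 0, 0, 0, 0], [-0.002, 0, 0, 0, 0], [-0.003, 0, 0, 0, 0], [-0.003, 0, 0, 0, 0], [-0.003, 0, 0, 0, 0]],
])

```text
time_s: 23.73
tool_pos: [0.4192, -0.3209, 0.064]
tool_rot: [179.7, -0.7, 8.9]
force: [18.5, 0.2, -13.3]
grip_width: 0.0004
grasp_force: 9.1
```

The position holds at 18 N against 3 N of friction, so the bar is on its stop. I'm backing off and rising.

Request:
jog_arm([
  [[0.005, 0, 0, 0, 0], [0.012, 0, 0, 0, 0], [0.02, 0, 0, 0, 0], [0.02, 0, -0.03, 0, 0], [0.02, 0, -0.06, 0, 0], [0.02, 0, -0.1, 0, 0], [0.02, 0, -0.12, 0, 0], [0.02, 0, -0.12, 0, 0]],
])

```text
time_s: 24.4
tool_pos: [0.4336, -0.3211, 0.1888]
tool_rot: [179.7, -0.4, 8.7]
force: [0.1, -1.0, 0.4]
grip_width: 0.0004
grasp_force: 0.0
```

```bash
python3 -c "
from cell import env, vision, telemetry
print(telemetry.get_obs()['force']); print(env.sign_off())"
```

```text
[ 0.13245839 -1.04963089  0.44231821]
the job is handed in; nothing more can be done
None
```

The job is handed in at 24 s, with no verdict shown: the bar is drawn back against its stop, the complete bracket is flat in the free half of the tray clear of the drying one, the short casting is in the scrap tub, and the bystanders and drying bracket had not moved when I compared pictures after both castings were placed; I did push the bar home against its stop again at the very end, after the castings were out, because it measured about 2 mm short.

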